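Level the drying shelf

ROBOT

A 7-joint arm with a two-finger parallel gripper is mounted at the origin on the work surface. World frame = base frame: x ahead of the robot, y to its left, z up, the work surface at z = 0. Lengths are in m, angles in degrees, forces in N, time in s.
With the tool pointing down it reaches from about 0.425 to 0.875 m from the base axis. Payload 4.7 kg.
Tool frame: the origin (TCP) lies at the very end of the fingers, on their centre line; the grasp point (between the pads) lies env.hold_point_z behind it (env.hold_point_z is the distance from the TCP to the grasp point, in m); z points along the fingers, y is the line along which they close (so a half turn about z gives the same grasp; the last joint's range is limited). The gripper opens to 87 mm and grips with 3 to 60 N. Pads are 19 mm wide; open, the fingers measure 117 mm over their backs; the gripper's body (75 mm by 190 mm) begins 51 mm behind the grasp point.
Start: joints at [-76.312, 18.392, -4.016, 83.108, 1.295, 78.541, -3.26], TCP at [0.145, 0.634, 0.223] pointing down, gripper open.
Joint ranges: [-163.93, 163.93], [-17.29, 119.83], [-79.2, 71.16], [3.27, 140.29], [-89.18, 269.18], [5.43, 117.66], [-154.24, 154.24]. Speed limits (degrees/s): [147.25, 147.25, 180, 180, 180, 180, 180].

INTERFACE

Orientations are given as [roll, pitch, yaw] about the fixed x, y, z axes, in that order (R = Rz(yaw) Ry(pitch) Rx(roll)).
In Python, from cell import env gives the robot as it stands.
- The arm moves only by the shell command python3 -m jog 'ROWS' [FORCE]. ROWS is JSON, a list of rows, each an object with "dp": the shift along the tool's x, y, z in cm, a list of three; "twist": the turn about the tool's z in degrees; "fingers": the opening, from 0 (shut) to 1 (fully open). A call has 1 to 8 rows; each row is the pose to reach, as a shift and turn from the pose commanded when the call began, along the tool's axes at that moment; what a row does not reach only later rows make up. A row lasts 1/8 s, in which the tool goes at most 62.5 mm and 10.7 degrees, less where a joint would pass 70% of its speed; a pose out of reach is approached as far as the arm can. A call with a gripper value outside its range is refused whole. The fingers move at their own pace and stop on an object; FORCE is the grip in N (left out, the last holds). Time passes only in rows, so rows that repeat a pose let the fingers close. It gives the time, the measured TCP pose, the force, the opening and the grip force at its end, in the units of the state.
- env.get_obs(): the state, without advancing time (a new reading comes with each control period).
- env.read_camera(name): name is "scene" or "top" or "wrist"; returns a dict with "pixels" (384x512x3 uint8, blue, green, red), "depth" (384x512 float32, m along the optical axis (not along the pixel's ray), 0 where there is no reading), "fx", "fy", "cx", "cy" (pixels), "k1" (the pictures are not rectified: a ray, as slopes to the right and down, at radius r is drawn at 1 + k1 r^2 times it, then the intrinsics apply), "rvec" (rotation vector, rad) and "tvec" (3), from world to camera coordinates, as OpenCV has them. Camera axes: x right, y down, z forward; pixel columns grow to the right and rows downward; lengths in m; the calibration is good to about 2 mm. A picture is of the moment at which its call begins.
- env.sign_off(): hands the job in; it is judged then, once.
The state is a dict: "time_s": time; "qpos": joint angles; "joint_velocities": joint speeds; "effort": joint torques, N m; "tool_pos": TCP position; "tool_rot": TCP orientation; "force": force on the tool from outside, world axes, zero at the start; "wrist_torque": the same for the moment, N m; "grip_width": finger opening in m; "grasp_force": force on a finger pad.
Only numpy, scipy, OpenCV 4.12 (cv2) and the standard library are available. Lean on these libraries where they do the work, as an engineer would, in place of code of your own. Each camera call takes 0.05 s, during which the arm holds its last target. There are 200 camera calls.

TASK

Stand the spirit level on the drying shelf, along its length, and let go of it; then turn the shelf's levelling foot by its red wing grip until the bubble sits midway between the two black lines. Finally press the level down onto the shelf with about 10 N and finish while still pressing, not letting go, with the bubble still between the lines. Leave the cup, the vase and the bowl standing where they are.

Things in the scene. Friction and masses are not known exactly. Their poses are not given: they have to be found in the camera images.
- level: Spirit level: yellow bar with black ends, 200 mm long (x axis), 28 mm wide (y), 42 mm high (z), 0.25 to 0.38 kg, loose, right way up on the table. Origin: centre of its underside. Mid-top is a green window (60 x 16 mm) with a white bubble (15 mm long) and two black lines 23 mm apart; the flat top may be pressed anywhere
- bubble (a joint): Position of the bubble along the level's x axis, in m: 0 when midway between the lines, limits -0.018 and +0.018. It moves towards the higher end, 6 mm per degree of slope, and settles within about 0.5 s. Within 3 mm of 0 it lies between the lines
- board: Drying shelf: bare plywood board, 150 mm (x) by 400 mm (y), 18 mm thick, hinged about its x axis on a low stand; the levelling foot carries its other end. Origin: on the hinge axis, 56 mm above the table, 30 mm from the board's hinged end; y runs along the board to the foot; upper face at z = +14 mm. Place and yaw vary; the foot end starts 1.4 to 3.2 degrees low
- shelf_spot (a point): Point on the upper face of the board, midway across, 135 mm along y from the hinge axis (70 mm above the table when the shelf is level): the middle of the free stretch, a good place for the centre of the level. Axes as the board's
- foot_grip (a point): Grip point of the red wing on top of the levelling foot, on the foot's vertical axis, 335 mm along the board from the hinge, always 114 mm above the table. The wing is a bar 48 mm long (this point's x axis, turning with it), 14 mm thick (y), 26 mm tall, its top 14 mm above this point, a white dot at one end. The board's face is at least 27 mm below its underside until level
- foot: The levelling foot, a vertical screw that turns with its wing and never rises or sinks. Origin: on its axis, 6 mm up. Clockwise from above raises its end of the shelf: 1 rad changes the slope by 0.025 rad and moves the bubble 8.6 mm. Level is 1.0 to 2.2 rad clockwise from the start, the stop 1.2 rad further. Stiff (0.2 N m), it lags a gripping hand by up to 0.35 rad; it stays as left, also when the shelf is pressed
- cup: Pale cup, 76 mm across, 85 mm high, loose, to be left alone. Origin: centre of its underside
- vase: Brown vase, 92 mm across, 125 mm high, loose, to be left alone. Origin: centre of its underside
- bowl: Light brown bowl, 124 mm across, 55 mm high, loose, to be left alone. Origin: centre of its underside
Things that resemble listed ones, but are neither listed nor needed, are in the scene too. What is meant by the level is not pink, and is the larger of those in its own colour.

How it is judged:
By the outcome, as a careful person would: the job done as asked, in the order asked, and still so for the second after the job is handed in, while the arm keeps its last pose, push and grip.
It also fails if it takes over 72 s, if anything falls off the work surface, if the arm or the gripper's body presses on something with over 40 N, if the wrist force passes 120 N, or if a joint passes its speed limit or range.

## Working session

There is one attempt and no reset: what is moved stays moved. The work goes in short steps, Python scripts to look and compute and a shell command to move; the robot and the scene stay as the last step left them, time stands still between calls to the robot, and variables do not carry over. Pictures are saved under pics/ and viewed, at most 10 in all, crops included, and the job is handed in when it is done.

```bash
ls; mkdir -p pics; cat > h.py <<'E'
import numpy as np, cv2
from cell import env
from scipy.spatial.transform import Rotation as R
def snap(n):
    return env.read_camera(n)
def und(c,uv):
    uv=np.asarray(uv,float).reshape(-1,2)
    d=(uv-[c['cx'],c['cy']])/[c['fx'],c['fy']]
    s=d.copy()
    for _ in range(20): s=d/(1+c['k1']*(s**2).sum(1,keepdims=True))
    return s
def ray(c,uv):
    s=und(c,uv); Rm=cv2.Rodrigues(np.array(c['rvec'],float))[0]
    d=np.c_[s,np.ones(len(s))]@Rm
    o=-Rm.T@np.array(c['tvec'],float).ravel()
    return o,d
def onz(c,uv,z):
    o,d=ray(c,uv); return o+d*((z-o[2])/d[:,2:])
def deproj(c,uv):
    uv=np.asarray(uv,int).reshape(-1,2)
    o,d=ray(c,uv); return o+d*c['depth'][uv[:,1],uv[:,0]][:,None]
E
python3 - <<'E'
from h import *
a=snap('scene');b=snap('top');w=snap('wrist')
import pickle;pickle.dump((a,b,w),open('s0.pkl','wb'))
cv2.imwrite('pics/scene.png',a['pixels']);cv2.imwrite('pics/top.png',cv2.resize(b['pixels'],(800,600)))
s=env.get_obs();print(s['time_s'],s['tool_pos'],s['tool_rot'],s['grip_width'],env.hold_point_z)
for c in (a,b,w): print(c['fx'],c['fy'],c['k1'],ray(c,[[256,192]]))
E
```

```text
pics
0.15 [0.14486792 0.6332128  0.2217181 ] [-1.79914838e+02  6.31523570e-03  1.67120999e+02] 0.08715475241458845 0.0187
380.4331588186882 380.4331588186882 -0.10273703183739741 (array([ 1.0542709 , -0.29049535,  1.06788715]), array([[-0.4702113 ,  0.22702132, -0.85293402]]))
389.6473937486672 389.6473937486672 -0.05890532486776915 (array([ 0.46258187, -0.03025393,  1.23657357]), array([[ 0.07943214, -0.0392038 , -0.99627307]]))
268.42096586335975 268.42096586335975 0.002235530853424314 (array([0.07049567, 0.65044681, 0.38364662]), array([[ 0.27168731, -0.07263645, -0.95969524]]))
```

View pics/top.png

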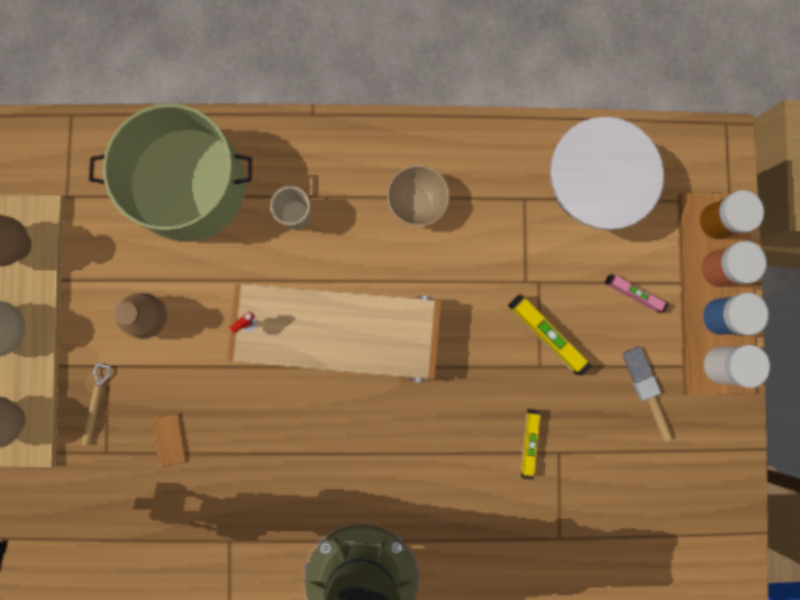

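View pics/scene.png

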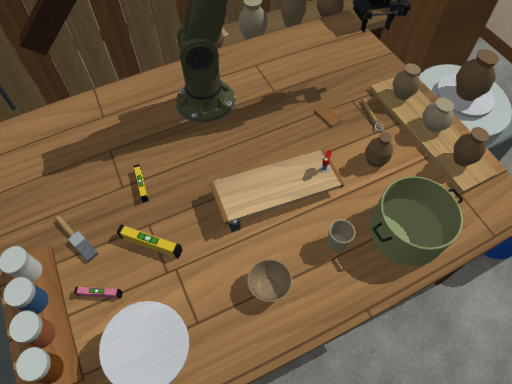

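The top view shows three level-like bars. The large yellow one is at (550,335), the small yellow one at (532,443) and the pink one at (637,293). The large yellow bar fits, because it is not pink and is the larger of the two yellow ones. The board runs from (435,340) at the hinge to (233,323), with the red wing at (242,322). The cup is at (290,205), the vase at (140,315) and the bowl at (418,195).

```bash
cat >> h.py <<'E'
def blobs(mask,minA=15):
    n,l,st,ce=cv2.connectedComponentsWithStats(mask.astype('uint8'))
    return [(l==i) for i in range(1,n) if st[i,4]>=minA]
def hsv(c): return cv2.cvtColor(c['pixels'],cv2.COLOR_BGR2HSV)
E
python3 - <<'E'
from h import *
import pickle
a,b,w=pickle.load(open('s0.pkl','rb'))
for nm,c in (('scene',a),('top',b)):
    H=hsv(c)
    m=(H[...,0]>22)&(H[...,0]<34)&(H[...,1]>190)&(H[...,2]>120)
    for k in blobs(m,100):
        v,u=np.nonzero(k); p=onz(c,np.c_[u,v],0.042)[:,:2].astype(np.float32)
        print(nm,'yellow',k.sum(),u.mean(),v.mean(),cv2.minAreaRect(p))
    m=((H[...,0]<6)|(H[...,0]>174))&(H[...,1]>180)&(H[...,2]>90)
    for k in blobs(m,15):
        v,u=np.nonzero(k); p=onz(c,np.c_[u,v],0.124)[:,:2].astype(np.float32)
        print(nm,'red',k.sum(),u.mean(),v.mean(),cv2.minAreaRect(p))
# board face in top by height from depth
u,v=np.meshgrid(np.arange(512),np.arange(384)); P=deproj(b,np.c_[u.ravel(),v.ravel()]).reshape(384,512,3)
m=(u>140)&(u<290)&(v>170)&(v<250)&(P[...,2]>0.035)&(P[...,2]<0.085)
k=max(blobs(m),key=lambda k:k.sum()); q=P[k]
r=cv2.minAreaRect(q[:,:2].astype(np.float32)); print('board',r,cv2.boxPoints(r))
A=np.c_[q[:,:2],np.ones(len(q))]; print('plane',np.linalg.lstsq(A,q[:,2],rcond=None)[0])
for nm,(cu,cv_) ,z in (('cup',(186,131),.085),('vase',(88,202),.125),('bowl',(268,125),.055)): print(nm,onz(b,[[cu,cv_]],z))
cr=lambda c,x0,x1,y0,y1,s:cv2.resize(c['pixels'][y0:y1,x0:x1],None,fx=s,fy=s,interpolation=cv2.INTER_CUBIC)
i1=cr(b,310,430,170,310,4); i2=cr(b,140,200,185,225,5)
out=np.zeros((560,790,3),'uint8');out[:560,:480]=i1;out[:200,485:785]=i2
i3=cr(a,310,350,140,180,7);out[220:500,485:765]=i3
cv2.imwrite('pics/crop.png',out)
E
```

```text
scene yellow 307 148.14983713355048 239.24755700325733 ((0.49288272857666016, -0.3793029189109802), (0.17278024554252625, 0.026160692796111107), 44.83974838256836)
scene red 47 328.0 155.5531914893617 ((0.5128210783004761, 0.21778504550457), (0.01542110275477171, 0.0476752333343029), 50.00763702392578)
top yellow 499 351.6372745490982 214.0941883767535 ((0.4892362356185913, -0.37557852268218994), (0.1782684624195099, 0.033450961112976074), 45.173465728759766)
top yellow 250 339.236 284.004 ((0.27505427598953247, -0.333866685628891), (0.02614184096455574, 0.12001264095306396), 84.08747100830078)
top red 58 153.39655172413794 207.18965517241378 ((0.5074414610862732, 0.21865923702716827), (0.01654406450688839, 0.034244440495967865), 23.55083656311035)
board ((0.49942636489868164, 0.05254270136356354), (0.402000367641449, 0.16509000957012177), 84.83654022216797) [[ 0.39912683 -0.14021298]
 [ 0.56354696 -0.15507066]
 [ 0.5997259   0.24529839]
 [ 0.43530577  0.26015607]]
plane [-0.00410931 -0.03920241  0.06743213]
cup [[0.73638942 0.13414207 0.085     ]]
vase [[0.52053869 0.40536782 0.125     ]]
bowl [[ 0.7644109  -0.11346923  0.055     ]]
```

View pics/crop.png

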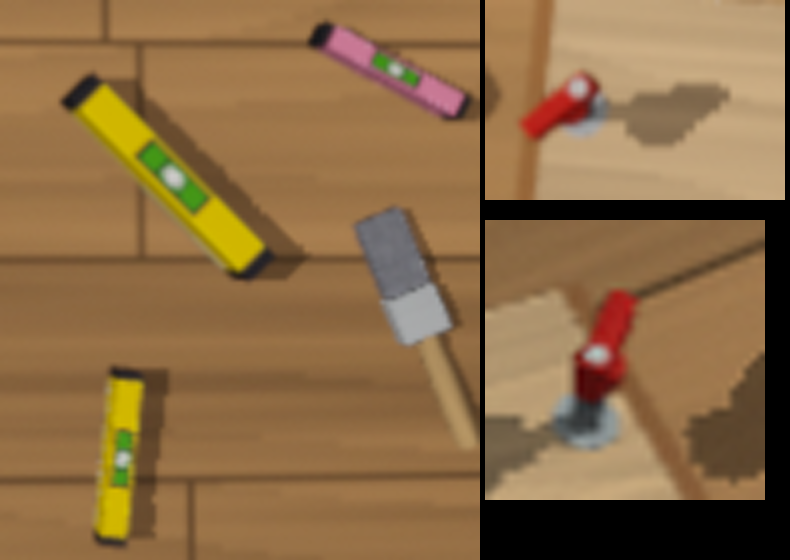

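```bash
cat >> h.py <<'E'
def give(p,yaw):
    "dp (cm) in present tool axes and twist (deg) to reach TCP p with tool pointing down and x axis at yaw (mod 180)"
    s=env.get_obs(); T=R.from_euler('xyz',s['tool_rot'],degrees=True).as_matrix()
    d=100*T.T@(np.array(p)-s['tool_pos'])
    cur=np.degrees(np.arctan2(T[1,0],T[0,0]))
    t=-((yaw-cur+90)%180-90)
    print('dp',np.round(d,2),'twist',round(t,1),'cur yaw',round(cur,1))
E
python3 - <<'E'
from h import *
for p in ((.30,.55,.26),(.45,.35,.26)): give(p,128)
E
```

```text
dp [-16.98  -4.66  -3.82] twist 39.1 cur yaw 167.1
dp [-36.06 -20.81  -3.79] twist 39.1 cur yaw 167.1
```

```bash
python3 -m jog '[{"dp":[-6,-1.5,-2],"twist":7,"fingers":1},{"dp":[-11,-3,-4],"twist":14,"fingers":1},{"dp":[-17,-5,-4],"twist":20,"fingers":1},{"dp":[-22,-9,-4],"twist":26,"fingers":1},{"dp":[-27,-13,-4],"twist":32,"fingers":1},{"dp":[-32,-17,-4],"twist":39,"fingers":1},{"dp":[-36,-21,-4],"twist":39,"fingers":1}]'
python3 - <<'E'
from h import *
for p in ((.52,.05,.26),(.50,-.1,.24),(.49,-.377,.20)): give(p,45)
E
```

```text
time_s: 1.02
tool_pos: [0.4502, 0.3468, 0.2623]
tool_rot: [180.0, 0.0, 128.0]
force: [0.8, -0.1, 0.5]
grip_width: 0.087
grasp_force: 0.0
dp [-27.67 -12.79   0.23] twist 83.0 cur yaw 128.0
dp [-38.25 -23.61   2.24] twist 83.0 cur yaw 128.0
dp [-59.45 -41.47   6.24] twist 83.0 cur yaw 128.0
```

```bash
python3 -m jog '[{"dp":[-5,-2,0],"twist":10},{"dp":[-10,-4,0],"twist":20},{"dp":[-15,-7,0],"twist":30},{"dp":[-20,-9,0],"twist":40},{"dp":[-26,-12,0],"twist":50},{"dp":[-31,-16,1],"twist":60},{"dp":[-35,-20,2],"twist":70},{"dp":[-39,-24,2],"twist":80}]'
python3 - <<'E'
from h import *
give((.49,-.377,.20),45)
E
```

```text
dp [-59.45 -41.47   6.24] twist 83.0 cur yaw 128.0validation failed for argument at $[0]...
```

```bash
python3 -m jog '[{"dp":[-5,-2,0],"twist":10,"fingers":1},{"dp":[-10,-4,0],"twist":20,"fingers":1},{"dp":[-15,-7,0],"twist":30,"fingers":1},{"dp":[-20,-9,0],"twist":40,"fingers":1},{"dp":[-26,-12,0],"twist":50,"fingers":1},{"dp":[-31,-16,1],"twist":60,"fingers":1},{"dp":[-35,-20,2],"twist":70,"fingers":1},{"dp":[-39,-24,2],"twist":80,"fingers":1}]'
python3 - <<'E'
from h import *
give((.49,-.377,.20),45)
E
```

```text
time_s: 2.02
tool_pos: [0.4998, -0.1083, 0.2417]
tool_rot: [-179.9, 0.0, 47.8]
force: [1.2, -0.5, 0.8]
grip_width: 0.0874
grasp_force: 0.0
dp [-20.55  17.33   4.16] twist 2.8 cur yaw 47.8
```

```bash
python3 -m jog '[{"dp":[-4,3.5,1],"twist":3,"fingers":1},{"dp":[-8,7,2],"twist":3,"fingers":1},{"dp":[-12,10.5,3],"twist":3,"fingers":1},{"dp":[-16,14,4],"twist":3,"fingers":1},{"dp":[-20.5,17.3,4.2],"twist":3,"fingers":1},{"dp":[-20.5,17.3,4.2],"twist":3,"fingers":1},{"dp":[-20.5,17.3,4.2],"twist":3,"fingers":1}]'
python3 - <<'E'
from h import *
c=snap('wrist'); H=hsv(c)
m=(H[...,0]>22)&(H[...,0]<34)&(H[...,1]>170)&(H[...,2]>70)
for k in blobs(m,500):
    v,u=np.nonzero(k); p=onz(c,np.c_[u,v],0.042)[:,:2].astype(np.float32)
    print(k.sum(),cv2.minAreaRect(p), u.min(),u.max(),v.min(),v.max())
g=(H[...,0]>45)&(H[...,0]<75)&(H[...,1]>120)
for k in blobs(g,100):
    v,u=np.nonzero(k); p=onz(c,np.c_[u,v],0.042)[:,:2].astype(np.float32)
    print('green',k.sum(),cv2.minAreaRect(p))
cv2.imwrite('pics/w1.png',c['pixels'])
E
```

```text
time_s: 2.9
tool_pos: [0.4929, -0.374, 0.2]
tool_rot: [-179.9, -0.0, 45.1]
force: [0.4, -0.4, 0.3]
grip_width: 0.087
grasp_force: 0.0
2550 ((0.49187707901000977, -0.37632548809051514), (0.17714479565620422, 0.0288457702845335), 44.88509750366211) 248 272 105 246
green 405 ((0.491752028465271, -0.3767926096916199), (0.059366777539253235, 0.015091165900230408), 45.05244445800781)
```

View pics/w1.png

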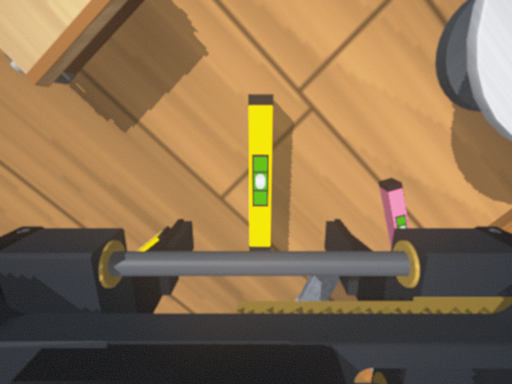

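The wrist view shows the large yellow level upright between the fingers, with its window at (260,181), so I'll descend now.

```bash
python3 - <<'E'
from h import *
give((.4918,-.3767,.014),45)
E
```

```text
dp [-0.4   0.16 18.62] twist 0.2 cur yaw 45.2
```

```bash
python3 -m jog '[{"dp":[-0.3,0.1,5],"twist":0,"fingers":1},{"dp":[-0.3,0.1,10],"twist":0,"fingers":1},{"dp":[-0.3,0.1,14],"twist":0,"fingers":1},{"dp":[-0.3,0.1,17],"twist":0,"fingers":1},{"dp":[-0.3,0.1,18.6],"twist":0,"fingers":1},{"dp":[-0.3,0.1,18.6],"twist":0,"fingers":0.6},{"dp":[-0.3,0.1,18.6],"twist":0,"fingers":0.2},{"dp":[-0.3,0.1,18.6],"twist":0,"fingers":0.2}]' 25
python3 -m jog '[{"dp":[0,0,0],"twist":0,"fingers":0.1},{"dp":[0,0,0],"twist":0,"fingers":0.1},{"dp":[0,0,0],"twist":0,"fingers":0.1},{"dp":[0,0,0],"twist":0,"fingers":0.1}]'
```

```text
time_s: 3.95
tool_pos: [0.4925, -0.3777, 0.016]
tool_rot: [179.9, -0.1, 45.1]
force: [0.3, -1.1, -0.0]
grip_width: 0.0646
grasp_force: 0.0
time_s: 4.45
tool_pos: [0.4916, -0.3773, 0.0145]
tool_rot: [180.0, -0.0, 45.1]
force: [0.1, 0.1, 0.9]
grip_width: 0.0278
grasp_force: 25.0
```

```bash
python3 -m jog '[{"dp":[0,0,-4],"twist":0,"fingers":0.1},{"dp":[0,0,-9],"twist":0,"fingers":0.1},{"dp":[0,0,-14],"twist":0,"fingers":0.1},{"dp":[0,0,-15],"twist":0,"fingers":0.1},{"dp":[0,0,-15],"twist":0,"fingers":0.1}]'
python3 - <<'E'
from h import *
give((.493,.0195,.12),84.8)
E
```

```text
time_s: 5.08
tool_pos: [0.4913, -0.3767, 0.1637]
tool_rot: [-179.9, -0.0, 45.1]
force: [0.2, 1.1, -4.3]
grip_width: 0.0281
grasp_force: 25.0
dp [ 28.2  -27.83   4.41] twist -39.7 cur yaw 45.1
```

```bash
python3 -m jog '[{"dp":[3,-3,0],"twist":-5,"fingers":0.1},{"dp":[7,-7,0],"twist":-12,"fingers":0.1},{"dp":[11,-11,0],"twist":-19,"fingers":0.1},{"dp":[15,-15,0],"twist":-26,"fingers":0.1},{"dp":[19,-19,0],"twist":-33,"fingers":0.1},{"dp":[23,-23,0],"twist":-40,"fingers":0.1},{"dp":[26.5,-26,1],"twist":-40,"fingers":0.1},{"dp":[28.2,-27.8,2],"twist":-40,"fingers":0.1}]'
python3 -m jog '[{"dp":[0,0,0],"twist":0,"fingers":0.1},{"dp":[0,0,0],"twist":0,"fingers":0.1}]'
python3 - <<'E'
from h import *
give((.493,.0195,.09),84.8)
c=snap('wrist');b=snap('top')
import pickle;pickle.dump((c,b,env.get_obs()),open('s1.pkl','wb'))
cv2.imwrite('pics/w2.png',np.hstack([cv2.resize(c['pixels'],(400,300)),cv2.resize(b['pixels'],(400,300))]))
H=hsv(c); m=((H[...,0]<6)|(H[...,0]>174))&(H[...,1]>180)&(H[...,2]>70)
for k in blobs(m,60):
    v,u=np.nonzero(k); p=onz(c,np.c_[u,v],0.128)[:,:2].astype(np.float32)
    print('red',k.sum(),u.mean(),v.mean(),cv2.minAreaRect(p))
E
```

```text
time_s: 6.08
tool_pos: [0.4915, 0.0222, 0.1417]
tool_rot: [-179.8, 0.0, 85.4]
force: [1.1, -0.8, -5.2]
grip_width: 0.0279
grasp_force: 25.0
time_s: 6.32
tool_pos: [0.4926, 0.0175, 0.1433]
tool_rot: [-179.9, 0.1, 85.1]
force: [-0.1, -0.1, -3.1]
grip_width: 0.0279
grasp_force: 25.0
dp [0.21 0.03 5.33] twist 0.3 cur yaw 85.1
```

View pics/w2.png

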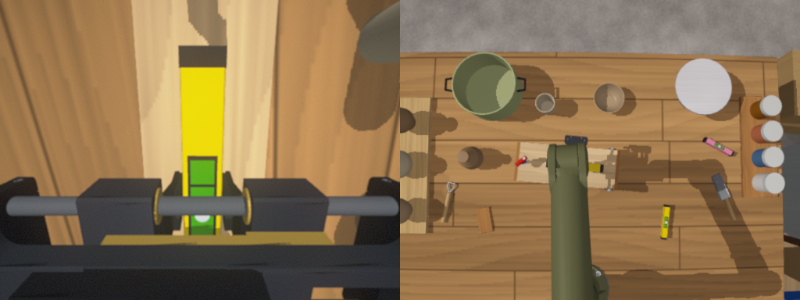

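The wrist view shows the level at (203,140), lined up and centred over the board, whose edges are at about 140 and 275. The next step is to lower it.

```bash
python3 -m jog '[{"dp":[0.2,0,2],"twist":0,"fingers":0.1},{"dp":[0.2,0,4],"twist":0,"fingers":0.1},{"dp":[0.2,0,5],"twist":0,"fingers":0.1},{"dp":[0.2,0,5.6],"twist":0,"fingers":0.1},{"dp":[0.2,0,5.8],"twist":0,"fingers":0.1},{"dp":[0.2,0,5.8],"twist":0,"fingers":0.1}]'
```

```text
time_s: 7.18
tool_pos: [0.4941, 0.0207, 0.087]
tool_rot: [180.0, -0.0, 85.1]
force: [0.7, 1.1, -3.5]
grip_width: 0.0277
grasp_force: 25.0
```

```bash
python3 -m jog '[{"dp":[0,0,0.15],"twist":0,"fingers":0.1},{"dp":[0,0,0.3],"twist":0,"fingers":0.1},{"dp":[0,0,0.4],"twist":0,"fingers":0.1},{"dp":[0,0,0.4],"twist":0,"fingers":0.1}]'
```

```text
time_s: 7.68
tool_pos: [0.4938, 0.0209, 0.0827]
tool_rot: [180.0, -0.0, 85.1]
force: [-0.6, -0.7, -1.9]
grip_width: 0.028
grasp_force: 25.0
```

```bash
python3 -m jog '[{"dp":[0,0,0.1],"twist":0,"fingers":0.1},{"dp":[0,0,0.1],"twist":0,"fingers":0.1},{"dp":[0,0,0.1],"twist":0,"fingers":0.36},{"dp":[0,0,0.1],"twist":0,"fingers":0.45},{"dp":[0,0,0.1],"twist":0,"fingers":0.6},{"dp":[0,0,0.1],"twist":0,"fingers":0.6}]' 5
python3 -m jog '[{"dp":[0,0,-2],"twist":0,"fingers":0.6},{"dp":[0,0,-6],"twist":0,"fingers":0.6},{"dp":[0,0,-10],"twist":0,"fingers":0.7},{"dp":[0,0,-12],"twist":0,"fingers":0.7},{"dp":[-5,0,-12],"twist":0,"fingers":0.7},{"dp":[-10,0,-12],"twist":0,"fingers":0.7},{"dp":[-10,0,-12],"twist":0,"fingers":0.7}]'
python3 - <<'E'
from h import *
c=snap('wrist')
import pickle;pickle.dump((c,env.get_obs()),open('s2.pkl','wb'))
cv2.imwrite('pics/w3.png',c['pixels'])
H=hsv(c); m=((H[...,0]<6)|(H[...,0]>174))&(H[...,1]>160)&(H[...,2]>70)
for k in blobs(m,60):
    v,u=np.nonzero(k); p=onz(c,np.c_[u,v],0.128)[:,:2].astype(np.float32)
    print('red',k.sum(),u.mean(),v.mean(),cv2.minAreaRect(p))
g=(H[...,0]>45)&(H[...,0]<75)&(H[...,1]>120)
for k in blobs(g,60):
    v,u=np.nonzero(k); p=onz(c,np.c_[u,v],0.107)[:,:2].astype(np.float32)
    print('green',k.sum(),cv2.minAreaRect(p))
E
```

```text
time_s: 8.43
tool_pos: [0.4938, 0.0207, 0.0817]
tool_rot: [180.0, -0.0, 85.1]
force: [-1.4, -0.2, -0.1]
grip_width: 0.0489
grasp_force: 0.0
time_s: 9.3
tool_pos: [0.4846, -0.0835, 0.202]
tool_rot: [179.9, 0.0, 84.7]
force: [0.0, 0.2, -0.3]
grip_width: 0.0608
grasp_force: 0.0
green 396 ((0.4958243668079376, 0.04416351020336151), (0.016436411067843437, 0.01648612879216671), 84.62825012207031)
green 390 ((0.4942238926887512, 0.023319922387599945), (0.020566051825881004, 0.016157763078808784), 84.61705780029297)
green 198 ((0.4922010004520416, 0.0019498737528920174), (0.017293686047196388, 0.016469957306981087), 84.61629486083984)
```

View pics/w3.png

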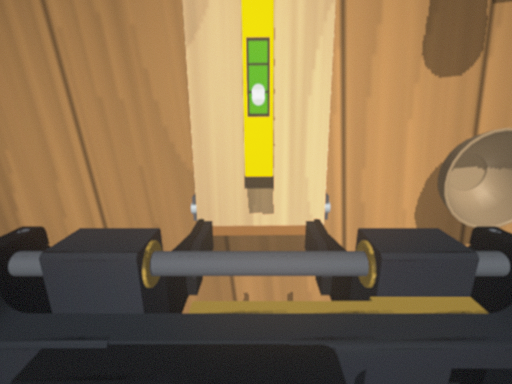

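The wrist view shows the level standing along the board, with its window spanning (258,38) to (258,116). The bubble is at (258,95), towards the hinge end. Next I'll look at the wing from closer up.

```bash
python3 -m jog '[{"dp":[4,0,-3],"twist":-10,"fingers":0.7},{"dp":[9,0,-5],"twist":-20,"fingers":0.7},{"dp":[14,0,-6],"twist":-30,"fingers":0.7},{"dp":[19,2,-6],"twist":-30,"fingers":0.7},{"dp":[21,3,-6],"twist":-30,"fingers":0.7},{"dp":[21,3,-6],"twist":-30,"fingers":0.7},{"dp":[21,3,-6],"twist":-30,"fingers":0.7}]'
python3 - <<'E'
from h import *
c=snap('wrist')
import pickle;pickle.dump((c,env.get_obs()),open('s3.pkl','wb'))
H=hsv(c); m=((H[...,0]<6)|(H[...,0]>174))&(H[...,1]>160)&(H[...,2]>60)
for k in blobs(m,60):
    v,u=np.nonzero(k); p=onz(c,np.c_[u,v],0.128)[:,:2].astype(np.float32)
    print('red',k.sum(),u.mean(),v.mean(),cv2.minAreaRect(p)); x,y=int(u.mean()),int(v.mean())
    print(np.percentile(H[k][:,2],[5,25,50,75,95]))
y0,x0=max(y-50,0),max(x-60,0)
cr=cv2.resize(c['pixels'][y0:y0+100,x0:x0+120],None,fx=4,fy=4); print(x0,y0)
o=np.zeros((400,790,3),'uint8');o[:cr.shape[0],:cr.shape[1]]=cr;o[:230,485:790]=cv2.resize(c['pixels'],(305,230))
cv2.imwrite('pics/w4.png',o)
E
```

```text
time_s: 10.22
tool_pos: [0.5325, 0.1272, 0.2613]
tool_rot: [-179.9, 0.0, 115.1]
force: [0.4, -0.0, 0.8]
grip_width: 0.0607
grasp_force: 0.0
red 468 275.39529914529913 94.93162393162393 ((0.5090039372444153, 0.2209111601114273), (0.018026649951934814, 0.03710392862558365), 28.215375900268555)
[159. 216. 224. 226. 227.]
215 44
```

View pics/w4.png

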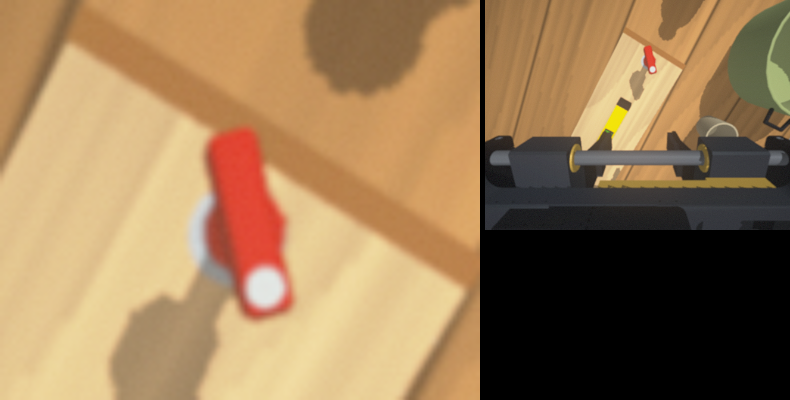

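The enlarged view shows the wing's top face from about (273,77) to (282,123) in image pixels, with the white dot at (281,116).

```bash
python3 - <<'E'
from h import *
import pickle
c,s=pickle.load(open('s3.pkl','rb'))
H=hsv(c); m=((H[...,0]<6)|(H[...,0]>174))&(H[...,1]>160)&(H[...,2]>212)
k=max(blobs(m,60),key=lambda k:k.sum())
v,u=np.nonzero(k); h=cv2.convexHull(np.c_[u,v].astype(np.float32))[:,0]
p=onz(c,h,0.128)[:,:2].astype(np.float32)
r=cv2.minAreaRect(p);print(r)
e=onz(c,[[273,77],[282,123]],.128);d=e[1]-e[0];print(e,np.linalg.norm(d),np.degrees(np.arctan2(d[1],d[0])))
x,y=r[0]
yaw=(r[2] if r[1][0]>r[1][1] else r[2]+90); print(yaw)
give((x,y,.16),yaw); give((x,y,.095),yaw)
print(env.get_obs()['qpos'])
E
```

```text
((0.5098658204078674, 0.22273197770118713), (0.01283601950854063, 0.034685857594013214), 39.32848358154297)
[[0.49827309 0.23532923 0.128     ]
 [0.5268344  0.1984934  0.128     ]] 0.04661144978866411 -52.2111617930322
129.32848358154297
dp [ 9.65  2.01 10.16] twist -14.3 cur yaw 115.0
dp [ 9.65  2.01 16.66] twist -14.3 cur yaw 115.0
[-42.35453691   4.76272521  28.01341931  95.4323314   -2.26598411
  80.38809303  11.00503611]
```

```bash
python3 -m jog '[{"dp":[3,1,0],"twist":-7,"fingers":0.6},{"dp":[6,2,2],"twist":-13.5,"fingers":0.6},{"dp":[9.1,2,6],"twist":-13.5,"fingers":0.6},{"dp":[9.1,2,10],"twist":-13.5,"fingers":0.6},{"dp":[9.1,2,13],"twist":-13.5,"fingers":0.6},{"dp":[9.1,2,15],"twist":-13.5,"fingers":0.6},{"dp":[9.1,2,16.4],"twist":-13.5,"fingers":0.6},{"dp":[9.1,2,16.6],"twist":-13.5,"fingers":0.6}]'
python3 -m jog '[{"dp":[0,0,0],"twist":0,"fingers":0.05},{"dp":[0,0,0],"twist":0,"fingers":0.05},{"dp":[0,0,0],"twist":0,"fingers":0.05},{"dp":[0,0,0],"twist":0,"fingers":0.05},{"dp":[0,0,0],"twist":0,"fingers":0.05}]' 40
python3 - <<'E'
from h import *
print(env.get_obs()['qpos'])
import pickle
a=snap('scene');b=snap('top'); pickle.dump((a,b),open('s4.pkl','wb'))
for c in (a,b):
    H=hsv(c);g=(H[...,0]>45)&(H[...,0]<75)&(H[...,1]>150)
    for k in blobs(g,6):
        v,u=np.nonzero(k);p=onz(c,[[u.mean(),v.mean()]],.107)[0];print(k.sum(),u.mean(),v.mean(),p)
E
```

```text
time_s: 11.28
tool_pos: [0.5121, 0.2179, 0.0952]
tool_rot: [-179.9, -0.0, 128.6]
force: [0.2, -0.3, -0.1]
grip_width: 0.0523
grasp_force: 0.0
time_s: 11.9
tool_pos: [0.5114, 0.2177, 0.0958]
tool_rot: [-179.8, -0.0, 128.6]
force: [-5.5, -2.6, 4.6]
grip_width: 0.0224
grasp_force: 40.0
[-46.00185168  13.18052342  22.81781052 106.00236224  -5.72628826
  62.11093902  17.58305529]
47 272.29787234042556 176.0 [0.49494895 0.03472096 0.107     ]
10 138.5 176.8 [ 0.31748044 -0.33469841  0.107     ]
10 260.3 179.8 [ 0.49137699 -0.00418321  0.107     ]
11 139.9090909090909 183.63636363636363 [ 0.34358089 -0.33803836  0.107     ]
13 91.76923076923077 290.38461538461536 [ 0.60769918 -0.55433741  0.107     ]
13 100.6923076923077 290.9230769230769 [ 0.61921648 -0.53268509  0.107     ]
8 404.875 185.125 [ 0.5754527  -0.51801348  0.107     ]
7 412.0 189.0 [ 0.56401733 -0.53963812  0.107     ]
55 218.2 211.92727272727274 [0.4942969  0.03464994 0.107     ]
11 231.8181818181818 212.9090909090909 [ 0.49159073 -0.00474396  0.107     ]
7 340.42857142857144 279.7142857142857 [ 0.29835675 -0.32064607  0.107     ]
7 339.7142857142857 289.0 [ 0.27156895 -0.31839385  0.107     ]
```

The grip width of 22 mm suggests the fingers hold the hub under the wing, since the wing is 14 mm thick. I'll regrip higher.

```bash
python3 -m jog '[{"dp":[0,0,0],"twist":0,"fingers":0.5},{"dp":[0,0,0],"twist":0,"fingers":0.5},{"dp":[0,0,-0.5],"twist":0,"fingers":0.5},{"dp":[0,0,-0.9],"twist":0,"fingers":0.5},{"dp":[0,0,-0.9],"twist":0,"fingers":0.05},{"dp":[0,0,-0.9],"twist":0,"fingers":0.05},{"dp":[0,0,-0.9],"twist":0,"fingers":0.05},{"dp":[0,0,-0.9],"twist":0,"fingers":0.05}]' 40
python3 -m jog '[{"dp":[0,0,0],"twist":0,"fingers":0.05}]'
```

```text
time_s: 13.0
tool_pos: [0.5113, 0.2177, 0.1045]
tool_rot: [-179.8, -0.0, 128.6]
force: [-3.6, -1.7, 2.4]
grip_width: 0.0137
grasp_force: 40.9
time_s: 13.12
tool_pos: [0.5112, 0.2177, 0.1044]
tool_rot: [-179.8, -0.0, 128.6]
force: [-3.3, -3.0, 4.0]
grip_width: 0.0138
grasp_force: 41.8
```

```bash
cat > bub.py <<'E'
from h import *
import sys
for n in sys.argv[1:]:
    c=snap(n); H=hsv(c); P=c['pixels'].astype(int)
    # window centre & bubble along the level axis from the green+white pixels
    g=(H[...,0]>40)&(H[...,0]<80)&(H[...,1]>110)
    v,u=np.nonzero(g); p=onz(c,np.c_[u,v],.110)
    ax=np.array([.090,.996]); ce=np.array([.4942,.0233])
    q=(p[:,:2]-ce); t=q@ax; s=q@[ax[1],-ax[0]]
    ok=(abs(t)<.045)&(abs(s)<.012)
    if ok.sum()<15: print(n,'hidden'); continue
    v2,u2=np.nonzero(np.ones_like(g)); p2=onz(c,np.c_[u2,v2],.110)[:,:2]-ce
    t2=p2@ax; s2=p2@[ax[1],-ax[0]]; sm=s[ok].mean(); lo,hi=t[ok].min(),t[ok].max()
    w=(abs(s2-sm)<.007)&(t2>lo)&(t2<hi)
    wt=np.clip(P[v2[w],u2[w]].min(1)-110,0,None)
    print(n,'window %.1f..%.1f mid %.1f bubble %.1f mm (n %d, wt %d)'%(lo*1e3,hi*1e3,(lo+hi)*500,1e3*(wt*t2[w]).sum()/max(wt.sum(),1),ok.sum(),wt.sum()))
E
python3 -m jog '[{"dp":[0,0,0],"twist":10,"fingers":0.05},{"dp":[0,0,0],"twist":20,"fingers":0.05},{"dp":[0,0,0],"twist":30,"fingers":0.05},{"dp":[0,0,0],"twist":40,"fingers":0.05},{"dp":[0,0,0],"twist":50,"fingers":0.05},{"dp":[0,0,0],"twist":60,"fingers":0.05},{"dp":[0,0,0],"twist":60,"fingers":0.05},{"dp":[0,0,0],"twist":60,"fingers":0.05}]'
python3 bub.py scene top wrist; python3 -c "
from h import *;print(env.get_obs()['qpos'])
import pickle,sys
"
```

```text
time_s: 14.12
tool_pos: [0.5123, 0.2179, 0.1044]
tool_rot: [-180.0, 0.1, 68.8]
force: [-2.0, -2.2, 1.7]
grip_width: 0.0135
grasp_force: 42.0
scene window -33.8..28.2 mid -2.8 bubble -6.8 mm (n 71, wt 16)
top window -32.2..26.6 mid -2.8 bubble -8.3 mm (n 80, wt 274)
wrist hidden
[-52.29130856  13.1917111   29.99489588 105.72357406  -7.31397572
  63.03197494 -40.93784162]
```

```bash
sed -i 's/min(1)-110/min(1)-60/' bub.py
python3 -m jog '[{"dp":[0,0,0],"twist":10,"fingers":0.05},{"dp":[0,0,0],"twist":20,"fingers":0.05},{"dp":[0,0,0],"twist":30,"fingers":0.05},{"dp":[0,0,0],"twist":30,"fingers":0.05},{"dp":[0,0,0],"twist":30,"fingers":0.05},{"dp":[0,0,0],"twist":30,"fingers":0.05}]'
python3 bub.py scene top
```

```text
time_s: 15.02
tool_pos: [0.5128, 0.2176, 0.1045]
tool_rot: [179.9, 0.0, 38.8]
force: [-0.7, -5.2, 0.8]
grip_width: 0.0138
grasp_force: 42.1
scene window -33.8..28.1 mid -2.8 bubble -3.4 mm (n 70, wt 671)
top window -32.2..26.6 mid -2.8 bubble -4.2 mm (n 82, wt 1467)
```

```bash
python3 -m jog '[{"dp":[0,0,0],"twist":4,"fingers":0.05},{"dp":[0,0,0],"twist":7,"fingers":0.05},{"dp":[0,0,0],"twist":7,"fingers":0.05},{"dp":[0,0,0],"twist":7,"fingers":0.05},{"dp":[0,0,0],"twist":7,"fingers":0.05},{"dp":[0,0,0],"twist":7,"fingers":0.05}]'
python3 bub.py scene top
python3 -m jog '[{"dp":[0,0,0],"twist":0,"fingers":0.4},{"dp":[0,0,0],"twist":0,"fingers":0.5},{"dp":[0,0,-2],"twist":0,"fingers":0.5},{"dp":[0,0,-6],"twist":0,"fingers":0.5},{"dp":[0,0,-12],"twist":0,"fingers":0.5},{"dp":[0,0,-12],"twist":0,"fingers":0.2}]'
python3 bub.py scene top
python3 -c "
from h import *
give((.479,-.112,.22),84.8);give((.494,.0233,.22),84.8)"
```

```text
time_s: 15.88
tool_pos: [0.5129, 0.2175, 0.1045]
tool_rot: [179.9, 0.0, 31.8]
force: [-0.7, -5.8, 1.2]
grip_width: 0.0136
grasp_force: 42.1
scene window -33.8..28.1 mid -2.8 bubble -2.2 mm (n 70, wt 648)
top window -32.2..26.6 mid -2.8 bubble -2.9 mm (n 82, wt 1512)
time_s: 16.73
tool_pos: [0.5154, 0.2209, 0.2299]
tool_rot: [-179.9, -0.6, 31.8]
force: [1.2, -0.1, -0.3]
grip_width: 0.0386
grasp_force: 0.0
scene window -33.8..28.1 mid -2.8 bubble -2.1 mm (n 70, wt 620)
top window -32.2..26.6 mid -2.8 bubble -2.9 mm (n 81, wt 1523)
dp [-20.31  26.45   0.44] twist -53.1 cur yaw 31.7
dp [-11.91  15.73   0.47] twist -53.1 cur yaw 31.7
```

```bash
python3 -m jog '[{"dp":[-3,4,0],"twist":-9,"fingers":0},{"dp":[-6,8,0],"twist":-18,"fingers":0},{"dp":[-9,12,0],"twist":-27,"fingers":0},{"dp":[-12,16,0],"twist":-36,"fingers":0},{"dp":[-15,20,0],"twist":-45,"fingers":0},{"dp":[-18,24,0.5],"twist":-53,"fingers":0},{"dp":[-18.5,24.5,0.5],"twist":-53,"fingers":0},{"dp":[-18.5,24.5,0.5],"twist":-53,"fingers":0}]' 20
python3 -m jog '[{"dp":[0,0,0],"twist":0,"fingers":0},{"dp":[0,0,0],"twist":0,"fingers":0}]'
python3 - <<'E'
from h import *
c=snap('wrist'); cv2.imwrite('pics/w5.png',cv2.resize(c['pixels'][0:150,190:330],None,fx=4,fy=4))
import pickle;pickle.dump(c,open('s5.pkl','wb'))
give((.493,.0,.16),84.8)
E
python3 bub.py wrist
```

```text
time_s: 17.82
tool_pos: [0.4828, -0.0864, 0.2185]
tool_rot: [-179.9, -0.0, 84.6]
force: [-0.2, 0.3, -0.0]
grip_width: 0.0005
grasp_force: 0.0
time_s: 18.08
tool_pos: [0.4835, -0.0855, 0.2193]
tool_rot: [-180.0, 0.0, 84.8]
force: [0.6, 0.2, -0.1]
grip_width: 0.0005
grasp_force: 0.0
dp [8.62 0.16 5.94] twist -0.1 cur yaw 84.7
wrist window -33.3..27.9 mid -2.7 bubble -1.6 mm (n 1022, wt 39288)
```

View pics/w5.png

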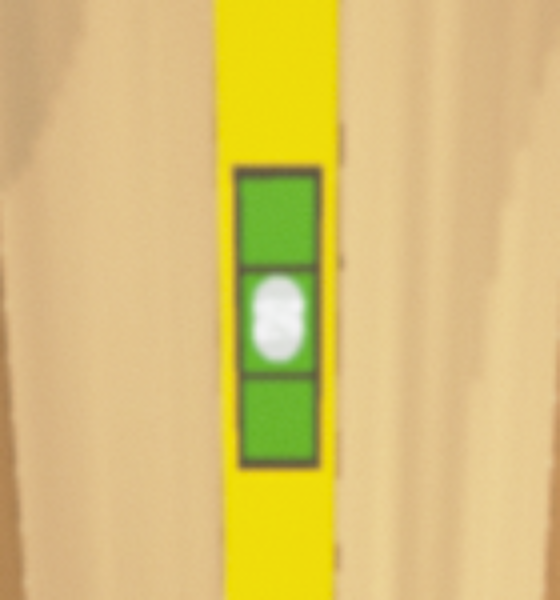

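The enlarged view shows the bubble at (278,320), between lines at rows 269 and 376 whose midpoint is row 322, so it is centred. I'll press with closed fingers on the hinge side of the window so the bubble stays visible.

```bash
python3 -c "
from h import *
give((.4897,-.027,.12),84.8)"
```

```text
dp [5.93 0.07 9.95] twist -0.1 cur yaw 84.7
```

```bash
python3 -m jog '[{"dp":[3,0.05,2],"twist":0,"fingers":0},{"dp":[5.9,0.05,4],"twist":0,"fingers":0},{"dp":[5.9,0.05,7],"twist":0,"fingers":0},{"dp":[5.9,0.05,9],"twist":0,"fingers":0},{"dp":[5.9,0.05,9.9],"twist":0,"fingers":0},{"dp":[5.9,0.05,10.2],"twist":0,"fingers":0},{"dp":[5.9,0.05,10.4],"twist":0,"fingers":0},{"dp":[5.9,0.05,10.4],"twist":0,"fingers":0}]'
python3 -m jog '[{"dp":[0,0,0.1],"twist":0,"fingers":0},{"dp":[0,0,0.2],"twist":0,"fingers":0},{"dp":[0,0,0.2],"twist":0,"fingers":0}]'
```

```text
time_s: 19.18
tool_pos: [0.4898, -0.0282, 0.1161]
tool_rot: [179.9, -0.0, 84.6]
force: [-1.4, 0.1, -0.3]
grip_width: 0.0003
grasp_force: 0.0
time_s: 19.55
tool_pos: [0.4894, -0.0282, 0.1136]
tool_rot: [180.0, -0.0, 84.6]
force: [0.3, 0.3, 0.6]
grip_width: 0.0003
grasp_force: 0.0
```

```bash
python3 -m jog '[{"dp":[0,0,0.05],"twist":0,"fingers":0},{"dp":[0,0,0.1],"twist":0,"fingers":0},{"dp":[0,0,0.15],"twist":0,"fingers":0},{"dp":[0,0,0.15],"twist":0,"fingers":0}]'
python3 -m jog '[{"dp":[0,0,0.05],"twist":0,"fingers":0},{"dp":[0,0,0.05],"twist":0,"fingers":0}]'
```

```text
time_s: 20.05
tool_pos: [0.4895, -0.0282, 0.1127]
tool_rot: [-180.0, -0.0, 84.6]
force: [-2.4, -0.3, 6.0]
grip_width: 0.0006
grasp_force: 2.9
time_s: 20.3
tool_pos: [0.4895, -0.0283, 0.1126]
tool_rot: [-180.0, -0.0, 84.6]
force: [-4.4, -0.7, 9.6]
grip_width: 0.0005
grasp_force: 4.8
```

```bash
python3 -m jog '[{"dp":[0,-0.03,0],"twist":0,"fingers":0},{"dp":[0,-0.06,0],"twist":0,"fingers":0},{"dp":[0,-0.06,0],"twist":0,"fingers":0},{"dp":[0,-0.06,0],"twist":0,"fingers":0}]'
python3 bub.py scene top wrist
python3 -c "
from h import *
print(env.get_obs()['force'],env.get_obs()['wrist_torque'])"
```

```text
time_s: 20.8
tool_pos: [0.4894, -0.0282, 0.1126]
tool_rot: [179.9, -0.0, 84.6]
force: [-2.1, 0.2, 7.2]
grip_width: 0.0003
grasp_force: 3.9
scene window -35.3..28.1 mid -3.6 bubble -7.9 mm (n 36, wt 31)
top hidden
wrist window -34.9..26.9 mid -4.0 bubble -2.8 mm (n 2240, wt 76806)
[-1.47148842 -0.42001689  7.41937677] [-0.08322438  0.49806061 -0.02900342]
```

```bash
python3 -m jog '[{"dp":[0,-0.03,0.03],"twist":0,"fingers":0},{"dp":[0,-0.06,0.06],"twist":0,"fingers":0},{"dp":[0,-0.06,0.06],"twist":0,"fingers":0},{"dp":[0,-0.06,0.06],"twist":0,"fingers":0},{"dp":[0,-0.06,0.06],"twist":0,"fingers":0}]'
python3 - <<'E'
from h import *
f=[]
for i in range(4):
    c=snap('wrist'); f.append(env.get_obs()['force'])
print(np.round(f,1))
a=snap('scene')
cv2.imwrite('pics/w6.png',np.hstack([cv2.resize(c['pixels'],(400,300)),cv2.resize(a['pixels'],(400,300))]))
E
python3 bub.py wrist
```

```text
time_s: 21.58
tool_pos: [0.4894, -0.0283, 0.1126]
tool_rot: [179.9, -0.1, 84.6]
force: [-2.6, -0.3, 11.4]
grip_width: 0.0006
grasp_force: 5.4
[[-1.9 -0.1 10.7]
 [-2.2 -0.3 10.7]
 [-1.7 -0.6 10.5]
 [-2.  -0.2 10.5]]
wrist window -34.8..26.9 mid -4.0 bubble -2.8 mm (n 2230, wt 76491)
```

View pics/w6.png

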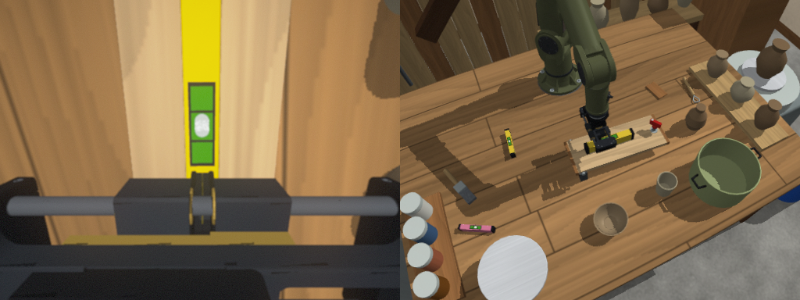

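The view shows the bubble at (202,125), between the lines at rows 112 and 141. The press holds at 10.6 N, and the cup, vase and bowl are still standing. I'm handing it in.

```bash
python3 -c "
from cell import env
print(env.sign_off())"
```

```text
the job is handed in; nothing more can be done
None
```

The job is handed in: the level stands along the shelf with its bubble between the lines, and the arm is still pressing on it with about 10.5 N. The cup, vase and bowl are still standing and were not touched.

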